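Put the spice jar away and snap the cupboard shut

ROBOT

A 7-joint arm with a two-finger parallel gripper is mounted at the origin on a cart in front of the work surface, level with it; the furniture and walls round the work are solid. World frame = base frame: x ahead of the robot, y to its left, z up, the work surface at z = 0. Lengths are in m, angles in rad, forces in N, time in s.
With the tool pointing down it reaches from about 0.425 to 0.925 m from the base axis. Payload 6.8 kg.
Tool frame: the origin (TCP) lies on the centre line of the jaws, within the pads' length; the fingertips stand 8 mm ahead of it and the grasp point (between the pads) lies 11 mm behind it; z points along the fingers, y is the direction in which the jaws open and shut (so a half turn about z gives the same grasp; the last joint's range is limited). The gripper opens to 88 mm and grips with 3 to 60 N. Pads are 20 mm wide; open, the fingers measure 115 mm over their backs; the gripper's body (75 mm by 178 mm) begins 61 mm behind the grasp point.
Start: joints at [1.213, 0.477, 0.022, 1.555, -0.011, 1.109, -0.083], TCP at [0.167, -0.654, 0.202] pointing down, gripper open.
Joint ranges: [-2.96, 2.96], [-0.34, 2.1], [-1.41, 1.46], [0.24, 2.44], [-1.37, 4.51], [0.17, 1.92], [-2.96, 2.96]. Speed limits (rad/s): [2.39, 2.39, 3.14, 3.14, 3.14, 3.14, 3.14].

INTERFACE

Orientations are given as a 3x3 rotation matrix whose columns are the frame's x, y, z axes.
In Python, from rig import * gives the robot as it stands. Calls block until the motion is done:
- move_pose(position, orientation): joint-space move of the TCP to a pose.
- line_to(position, ori=None, rate=0.15): straight line of the TCP; ori=None keeps the orientation; rate is the mean speed in m/s.
- set_joints(angles): joint-space move.
- command_gripper(opening, f_grip=None): finger opening in m; f_grip is the grip in N (None keeps the last); returns when the fingers have stopped.
- dwell(seconds).
- ik(position, orientation): joint angles nearest the present ones, or None.
- get_obs(): the state.
- snapshot(name): name is "scene" or "top"; returns the picture (420x560x3 uint8, blue, green, red); there is no depth.
- camera_info(name): a dict with "intrinsics" (3x3 intrinsics, pixels), "pose" (4x4, takes a point from camera to world coordinates). Camera axes: x right, y up, looking along -z (the intrinsics and any distortion apply to the point x, -y, -z); pixel columns grow to the right and rows downward; lengths in m; the calibration is good to about 2 mm. A picture is of the moment at which its call begins. camera_info takes no time and is no camera call.
A pose or a line that the arm cannot do raises Unreachable and nothing moves.
- hand_in(): hands the job in, once; it reports no verdict.
Trained networks look in the newest picture that a camera, given by its name, has taken for a name from the list of things; names that differ only in an ending like _2 or _b are one class to them, and where a whole thing is asked for, a point or a joint stands for the part that bears it (a point fixed in the world has none). Each returns a list of dicts, best first, with "p" (0 to 1); they miss things now and then, are a little off and sometimes report something else, mostly with a low value. They report only what shows in the picture. A call takes as long as a camera call. They do not tell look-alikes from the thing itself.
- search_frame(camera, target): "position" ([x, y, z] in m, in world coordinates, good to about 4 mm: the middle of the surface that is visible of it).
- landmark_of(camera, target): "position" ([x, y, z] in m, in world coordinates, good to about 4 mm: a listed point, or the origin of a listed thing).
The state is a dict: "clock": time; "q": joint angles; "joint_vel": joint speeds; "joint_torque": joint torques, N m; "ee_pos": TCP position; "tcp_rot": TCP orientation; "wrist_force": force on the tool from outside, world axes, zero at the start; "ft_torque": the same for the moment, N m; "width": finger opening in m.
Only numpy, scipy, OpenCV 4.12 (cv2) and the standard library are available. Lean on these libraries where they do the work, as an engineer would, in place of code of your own. Each camera call takes 0.05 s, during which the arm holds its last target. There are 200 camera calls.

TASK

Put the spice jar that was left out on the worktop back into the little wooden cupboard: pull the door wide open past its roller catch, stand the jar upright inside, and push the door until the catch snaps it fully shut. Leave the two jars already in there standing, and don't disturb the salt shaker, the garlic or the timer.

Things in the scene. Friction and masses are not known exactly. Their poses are not given: they have to be found in the camera images.
- cupboard: small wooden cupboard fixed on the worktop, outside 152 mm deep (x), 193 wide (y), 272 high; origin under the centre of its carcass at worktop height, x to its back, y to its left, z up. Carcass front at x = -76 mm. Inside: floor at z = 16 mm, roof at 256, side walls at y = -82 and +82, back wall at x = 64. The catch hangs from the roof at x = -60, y = 46 to 70, down to z = 232.
- door (a joint): angle of the pale wooden door (rad): 0 shut, up to 1.9 as its left edge swings out to the robot. Door 193 mm wide, from 3 to 269 mm above the worktop, 18 thick, in front of the carcass, hinged at its right edge; stays where left. The sprung roller catch acts below about 0.13 rad: passing it takes 5 to 8 N at the handle; it tips over at about 0.05 and then snaps the door to 0.
- door_handle (a point): grip point on the door handle, 250 mm above the worktop: an upright round steel bar, 10 mm thick, its axis 40 mm out from the door's outer face and 165 mm from the hinge along the door; it runs from 160 to 267 mm above the worktop, standoffs at 177 and 237 mm. Axes turn with the door: x from outer to inner face, y from the hinge to the free edge, z up.
- door_hinge (a point): point on the upright hinge axis, 250 mm above the worktop, on the door's inner face at its right edge (the carcass front plane when shut). Axes turn with the door: x from outer to inner face, y from the hinge to the free edge, z up.
- shelf_spot (a point): point on the cupboard's floor, midway across and 42 mm behind the carcass front: a good place for the jar's foot, in front of the two jars already there. Axes as the cupboard's.
- jar: the spice jar left out on the worktop: clear glass with black lid, 41 mm in diameter, 105 mm high, origin at the centre of its foot, z up
- back_jar_l: like jar, standing inside the cupboard at the back left; origin at the centre of its foot
- back_jar_r: like jar, standing inside the cupboard at the back right; origin at the centre of its foot
- shaker: salt shaker, glass with grey top, 44 mm in diameter, 90 mm high, on the worktop near the jar; origin at the centre of its foot, z up
- garlic: head of garlic, 60 mm across, 59 mm high, on the worktop; origin at the centre of its underside
- timer: red and cream kitchen timer, 65 mm across, 54 mm high, on the worktop; origin at the centre of its underside
Mind the look-alikes: they are no part of the job. Leave any blue or green look-alike of the jar alone.

How it is judged:
By the outcome, as a careful person would: the job done as asked, in the order asked, and still so for the second after the job is handed in, with the robot touching nothing.
It also fails if it takes over 72 s, if anything falls off the work surface, if the arm or the gripper's body presses on something with over 40 N, if the wrist force passes 120 N, or if a joint passes its speed limit or range.

## Working session

There is one attempt and no reset: what is moved stays moved. The work goes in short steps, each a Python script; the robot and the scene stay as the last script left them, time stands still between calls to the robot, and variables do not carry over. Pictures are saved under pics/ and viewed, about 8 in all and at most 12, crops included, and the job is handed in when it is done.

```bash
mkdir -p pics
python3 - <<'E'
from rig import *
import cv2
for c in ("scene","top"):
    cv2.imwrite(f"pics/a_{c}.png",snapshot(c))
    for t in ("door_handle","door_hinge","shelf_spot","cupboard","jar","shaker","garlic","timer"):
        print(c,t,[(round(d["p"],2),[round(float(x),3) for x in d["position"]]) for d in landmark_of(c,t)])
    i=camera_info(c); print(i["intrinsics"],i["pose"])
o=get_obs();print(o["clock"],o["q"],o["tcp_rot"])
E
```

```text
scene door_handle []
scene door_hinge [(0.78, [0.561, -0.223, 0.249]), (0.58, [0.73, 0.169, 0.002])]
scene shelf_spot []
scene cupboard [(0.68, [0.658, -0.149, 0.002])]
scene jar [(0.89, [0.559, 0.186, 0.002]), (0.86, [0.641, 0.091, -0.006]), (0.81, [0.446, 0.008, -0.004]), (0.22, [0.544, 0.084, -0.001])]
scene shaker [(0.75, [0.544, 0.083, 0.001])]
scene garlic [(0.66, [0.453, 0.104, 0.004])]
scene timer [(0.89, [0.727, 0.168, 0.002]), (0.62, [0.554, -0.044, 0.247])]
[[521.3708135    0.         275.57964508]
 [  0.         521.3708135  213.14408931]
 [  0.           0.           1.        ]] [[-0.991209    0.07503716 -0.10896859  0.4872685 ]
 [-0.13152821 -0.64800529  0.75019296  0.73287746]
 [-0.01431987  0.75793045  0.65217817  0.87355901]
 [ 0.          0.          0.          1.        ]]
top door_handle [(0.7, [0.56, 0.188, -0.003]), (0.67, [0.557, -0.046, 0.253]), (0.42, [0.548, 0.09, -0.004])]
top door_hinge [(0.63, [0.559, -0.217, 0.249])]
top shelf_spot []
top cupboard [(0.87, [0.663, -0.149, 0.001]), (0.54, [0.729, 0.167, 0.004])]
top jar [(0.77, [0.646, 0.087, -0.0]), (0.6, [0.449, 0.013, -0.001]), (0.59, [0.565, 0.19, -0.001])]
top shaker [(0.69, [0.548, 0.087, -0.003])]
top garlic [(0.62, [0.456, 0.102, 0.001])]
top timer [(0.85, [0.728, 0.168, 0.007]), (0.42, [0.558, -0.045, 0.247])]
[[430.59835549   0.         274.77812336]
 [  0.         430.59835549 216.07267175]
 [  0.           0.           1.        ]] [[-0.19324782  0.7491908  -0.63353644  0.03278932]
 [-0.98113337 -0.14380101  0.12922303  0.05835926]
 [ 0.00570952  0.6465558   0.76284533  0.86439876]
 [ 0.          0.          0.          1.        ]]
0.9 [ 1.21289838  0.47695687  0.02241372  1.55535931 -0.01151156  1.10928218
 -0.08312352] [[ 9.68977603e-01  2.47148542e-01  5.80128798e-05]
 [ 2.47148547e-01 -9.68977597e-01 -1.10143521e-04]
 [ 2.89913703e-05  1.21064404e-04 -9.99999992e-01]]
```

View pics/a_scene.png

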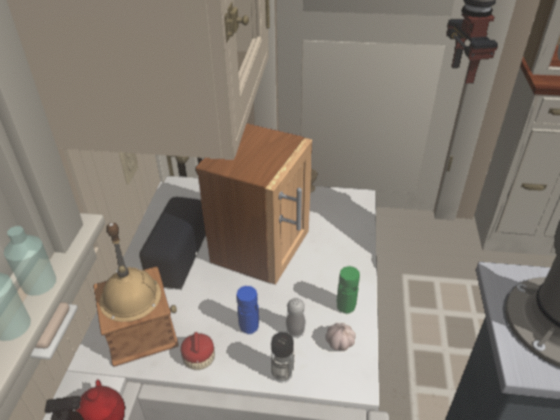

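View pics/a_top.png

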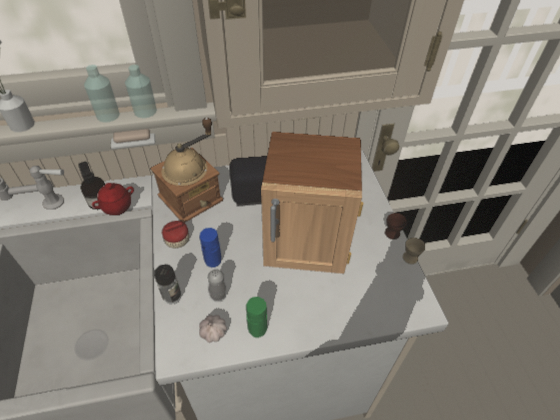

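Scene view: the clear jar with the black lid is at about (283,357), the blue and green look-alikes at (248,310) and (348,290), the shaker at (296,316), the garlic at (341,336) and the timer at (198,350). The cupboard handle is at (299,208), and the top view agrees. Next I'll refine the poses and test reachability.

```bash
cat > h.py <<'E'
from rig import *
import numpy as np, cv2, json, os
from scipy.optimize import least_squares
def Rz(a): c,s=np.cos(a),np.sin(a); return np.array([[c,-s,0],[s,c,0],[0,0,1.]])
def down(yaw):   # tool down, jaw axis y at world angle yaw
    y=np.array([np.cos(yaw),np.sin(yaw),0]); z=np.array([0,0,-1.]); return np.c_[np.cross(y,z),y,z]
def fwd(head,pitch,flip=1):  # tool z along heading, pitched down; jaws level
    z=np.array([np.cos(head)*np.cos(pitch),np.sin(head)*np.cos(pitch),-np.sin(pitch)])
    y=flip*np.array([-np.sin(head),np.cos(head),0]); return np.c_[np.cross(y,z),y,z]
def proj(c,P):
    i=camera_info(c); T=np.linalg.inv(i["pose"]); p=(T[:3,:3]@np.atleast_2d(P).T).T+T[:3,3]
    p=p*[1,-1,-1]; u=(i["intrinsics"]@p.T).T; return u[:,:2]/u[:,2:]
if os.path.exists("cal.json"):
    C=json.load(open("cal.json")); cx,cy,yaw=C["cup"]
    cw=lambda p:np.array([cx,cy,0])+Rz(yaw)@np.array(p,float)
    HINGE=cw([-.076,-.0965,0])
    def handle(th,z=.25): return HINGE+Rz(yaw+th)@np.array([-.058,.165,0])+[0,0,z]
    def hand_tool(th,z=.253,off=0): return handle(th,z)
    JAR=np.array(C["jar"])
E
python3 - <<'E'
from h import *
G=dict(cupboard=(.66,-.149,0),door_hinge=(.56,-.22,.25),door_handle=(.557,-.046,.25),jar=(.562,.188,0),shaker=(.546,.085,0),garlic=(.455,.103,0),timer=(.728,.168,0))
D={k:[] for k in G}
for r in range(5):
  for c in("scene","top"):
    snapshot(c)
    for k,g in G.items():
        for d in landmark_of(c,k):
            if np.linalg.norm(np.array(d["position"])-g)<.03: D[k].append(d["position"])
M={k:np.median(v,0) for k,v in D.items() if v}
for k,v in M.items(): print(k,len(D[k]),v.round(4),np.std(D[k],0).round(4))
loc=dict(cupboard=(0,0),door_hinge=(-.076,-.0965),door_handle=(-.134,.0685))
f=lambda p:np.concatenate([p[:2]+(Rz(p[2])[:2,:2]@np.array(l))-M[k][:2] for k,l in loc.items() if k in M])
s=least_squares(f,[.66,-.149,-.3]);print(s.x,s.fun.round(4))
json.dump(dict(cup=list(s.x),jar=list(M["jar"][:2]),M={k:list(v) for k,v in M.items()}),open("cal.json","w"))
import importlib,h;importlib.reload(h);from h import *
for c in("scene","top"):
    im=snapshot(c)
    def wf(x0,x1,y0,y1,z0,z1,col):
        P=[h.cw([x,y,z]) for x in(x0,x1) for y in(y0,y1) for z in(z0,z1)]
        q=np.rint(proj(c,P)).astype(int)
        for i in range(8):
            for b in(1,2,4):
                if not i&b: cv2.line(im,tuple(map(int,q[i])),tuple(map(int,q[i|b])),col,1)
    wf(-.076,.076,-.0965,.0965,0,.272,(0,255,0)); wf(-.134,-.134,.0685,.0685,.16,.267,(0,0,255))
    p=proj(c,[[*h.JAR,0],[*h.JAR,.105]]).astype(int); cv2.line(im,tuple(map(int,p[0])),tuple(map(int,p[1])),(0,255,255),1)
    cv2.imwrite(f"pics/b_{c}.png",im)
a,b=cv2.imread("pics/b_scene.png")[100:400,120:400],cv2.imread("pics/b_top.png")[110:360,140:400]
out=np.zeros((600,800,3),np.uint8); 
A=cv2.resize(a,None,fx=1.43,fy=1.43);B=cv2.resize(b,None,fx=1.5,fy=1.5);out[:A.shape[0],:A.shape[1]]=A;out[:B.shape[0],405:405+B.shape[1]]=B[:, :395]
cv2.imwrite("pics/b.png",out)
y=h.yaw
print("handle down:")
for th in(0,.5,1,1.5,1.75,1.85):
  print(th,h.handle(th).round(3),[ (o,ik(h.handle(th,.253),down(y+th+o)) is not None) for o in(0,np.pi,-.4,.4,np.pi-.4,np.pi+.4)])
print("jar / spot")
for pt in(0,.1,.2,.3,.5):
  g=lambda p,R:np.array(p)+.011*R[:,2]
  for fl in(1,-1):
    print(pt,fl,"pick",[hd for hd in np.arange(-1,.7,.2).round(1) if ik(g([*h.JAR,.075],fwd(hd,pt,fl)),fwd(hd,pt,fl)) is not None],
     "place",[round(hd,1) for hd in np.arange(-.4,.5,.2) if all(ik(g(h.cw([x,0,.016+.075+.01]),fwd(y+hd,pt,fl)),fwd(y+hd,pt,fl)) is not None for x in(-.034,-.15))])
print(get_obs()["clock"])
E
```

```text
cupboard 10 [ 0.6628 -0.1486  0.0022] [0.0022 0.0013 0.001 ]
door_hinge 10 [ 0.5602 -0.218   0.2497] [0.0017 0.0022 0.0015]
door_handle 10 [ 0.5572 -0.044   0.2494] [0.001  0.0018 0.0011]
jar 9 [ 5.596e-01  1.892e-01 -2.000e-04] [0.0021 0.0013 0.0022]
shaker 10 [ 0.5458  0.086  -0.002 ] [0.0017 0.0031 0.0021]
garlic 9 [0.4564 0.1024 0.0016] [0.0007 0.0024 0.0013]
timer 10 [0.729  0.1674 0.0011] [0.0017 0.0017 0.0023]
[ 0.66289157 -0.14962065 -0.31414954] [ 0.     -0.001   0.0006  0.0001 -0.0006  0.0009]
handle down:
0 [ 0.557 -0.043  0.25 ] [(0, True), (3.141592653589793, True), (-0.4, True), (0.4, True), (2.741592653589793, True), (3.541592653589793, True)]
0.5 [ 0.473 -0.066  0.25 ] [(0, True), (3.141592653589793, True), (-0.4, True), (0.4, True), (2.741592653589793, True), (3.541592653589793, True)]
1 [ 0.411 -0.127  0.25 ] [(0, True), (3.141592653589793, True), (-0.4, True), (0.4, True), (2.741592653589793, True), (3.541592653589793, True)]
1.5 [ 0.386 -0.21   0.25 ] [(0, True), (3.141592653589793, True), (-0.4, True), (0.4, True), (2.741592653589793, True), (3.541592653589793, T
[... 727 characters left out ...]
 np.float64(-0.2)] place []
0.2 1 pick [np.float64(-1.0), np.float64(-0.8), np.float64(-0.6), np.float64(-0.4), np.float64(-0.2)] place []
0.2 -1 pick [np.float64(-1.0), np.float64(-0.8), np.float64(-0.6), np.float64(-0.4), np.float64(-0.2)] place []
0.3 1 pick [np.float64(-1.0), np.float64(-0.8), np.float64(-0.6), np.float64(-0.4), np.float64(-0.2)] place []
0.3 -1 pick [np.float64(-1.0), np.float64(-0.8), np.float64(-0.6), np.float64(-0.4), np.float64(-0.2)] place []
0.5 1 pick [np.float64(-1.0), np.float64(-0.8), np.float64(-0.6), np.float64(-0.4), np.float64(-0.2)] place []
0.5 -1 pick [np.float64(-1.0), np.float64(-0.8), np.float64(-0.6), np.float64(-0.4), np.float64(-0.2)] place []
5.0
```

View pics/b.png

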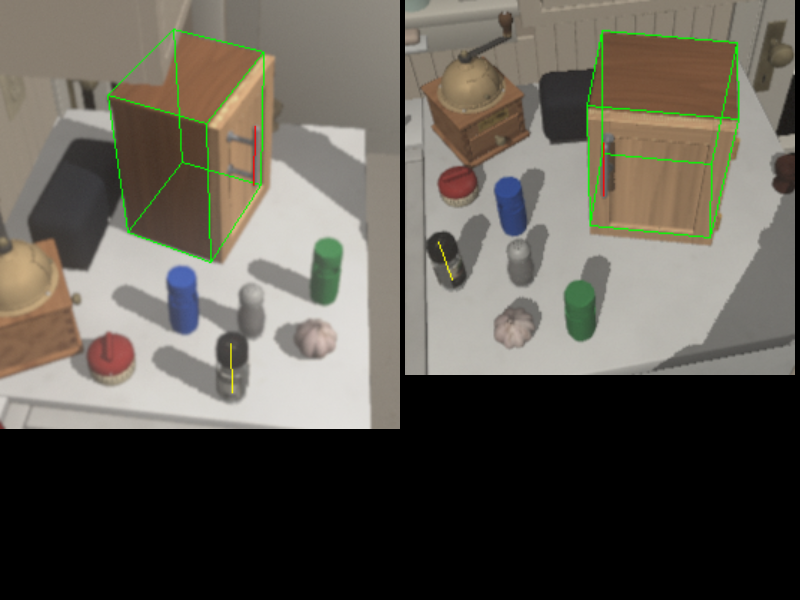

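The cupboard wireframe and handle line fit both views to within a few pixels. Next I'll map the reachable placing poses.

Run:
```python
from h import *
def ok(p,hd,pt,fl=1):
    R=fwd(hd,pt,fl); return ik(np.array(p)+.011*R[:,2],R) is not None
for x in(-.034,-.05,-.08,-.12,-.16):
  for gz in(.06,.08,.1):
    print(x,gz,{pt:[round(h,1) for h in np.arange(-1,1.01,.1) if ok(cw([x,0,.016+gz]),yaw+h,pt)] for pt in(-.2,0,.25,.5)})
for pt in(.1,.25): 
  print("lat",pt,{yy:[round(h,1) for h in np.arange(-1,1.01,.1) if ok(cw([-.04,yy,.096]),yaw+h,pt)] for yy in(-.04,-.02,.02,.04)})
```

```text
-0.034 0.06 {-0.2: [np.float64(-1.0), np.float64(-0.9), np.float64(-0.8), np.float64(-0.7), np.float64(-0.6), np.float64(-0.5), np.float64(-0.4), np.float64(-0.3), np.float64(-0.2), np.float64(-0.1), np.float64(-0.0), np.float64(0.1), np.float64(0.2), np.float64(0.3), np.float64(0.4), np.float64(0.5), np.float64(0.6), np.float64(0.7), np.float64(0.8), np.float64(0.9), np.float64(1.0)], 0: [np.float64(-1.0), np.float64(-0.9), np.float64(-0.8), np.float64(-0.7), np.float64(-0.6), np.float64(-0.5), np.float64(-0.4), np.float64(-0.3), np.float64(-0.2), np.float64(-0.1), np.float64(-0.0), np.float64(0.1), np.float64(0.2), np.float64(0.3), np.float64(0.4), np.float64(0.5), np.float64(0.6), np.float64(0.7), np.float64(0.8), np.float64(0.9), np.float64(1.0)], 0.25: [np.float64(-1.0), np.float64(-0.9), np.float64(-0.8), np.float64(-0.7), np.float64(-0.6), np.float64(-0.5), np.float64(-0.4), np.float64(-0.3), np.float64(-0.2), np.float64(-0.1), np.float64(0.4), np.float64(0.5), np.float64(0.6), np.float64(0.7), np.float64(0.8), np.float64(0.9), np.float64(1.0)], 0.5: [np.float64(-1.0), np.floa
[... 16151 characters left out ...]
np.float64(-0.2), np.float64(0.5), np.float64(0.6), np.float64(0.7), np.float64(0.8), np.float64(0.9), np.float64(1.0)], 0.02: [np.float64(-1.0), np.float64(-0.9), np.float64(-0.8), np.float64(-0.7), np.float64(-0.6), np.float64(-0.5), np.float64(-0.4), np.float64(-0.3), np.float64(-0.2), np.float64(-0.1), np.float64(0.5), np.float64(0.6), np.float64(0.7), np.float64(0.8), np.float64(0.9), np.float64(1.0)], 0.04: [np.float64(-1.0), np.float64(-0.9), np.float64(-0.8), np.float64(-0.7), np.float64(-0.6), np.float64(-0.5), np.float64(-0.4), np.float64(-0.3), np.float64(-0.2), np.float64(-0.1), np.float64(0.5), np.float64(0.6), np.float64(0.7), np.float64(0.8), np.float64(0.9), np.float64(1.0)]}
```

```bash
cat > fk.py <<'E'
import numpy as np
from scipy.spatial.transform import Rotation as Ro
def chain(q,k):
    d1,L1,L2,dt,o1,o7,a,b,a2,bx=k; P=[];R=np.eye(3);p=np.zeros(3)
    def rot(ax,v): 
        nonlocal R; R=R@Ro.from_euler(ax,v).as_matrix()
    def tr(x,y,z):
        nonlocal p; p=p+R@np.array([x,y,z]); P.append(p)
    rot('z',q[0]+o1);tr(bx,0,d1);rot('y',q[1]);rot('z',q[2]);tr(a,0,L1);rot('y',q[3]);tr(a2,0,0);rot('z',q[4]);tr(0,0,L2);rot('y',q[5]);tr(b,0,0);rot('z',q[6]+o7);tr(0,0,dt)
    return P,R
E
python3 - <<'E'
from h import *; from fk import *
rng=np.random.default_rng(0); S=[]
o=get_obs();S.append((o["q"],o["ee_pos"],o["tcp_rot"]))
while len(S)<60:
    hd=rng.uniform(-1.5,1.5);pt=rng.uniform(0,1.57);p=np.array([*rng.uniform([.3,-.4],[.7,.4]),rng.uniform(.1,.4)]);R=fwd(hd,pt)
    q=ik(p,R)
    if q is not None:S.append((np.array(q),p,R))
def f(k): return np.concatenate([np.r_[chain(q,k)[0][-1]-p,.2*(chain(q,k)[1]-R).ravel()] for q,p,R in S])
best=min((least_squares(f,[.3,.4,.4,.25,o1,o7,0,0,0,0],loss='soft_l1',f_scale=.05) for o1 in(-2.5,.6) for o7 in(0,1.57,3.14,-1.57)),key=lambda s:s.cost)
print(best.cost,best.x.round(4),np.abs(best.fun).max());np.save("k.npy",best.x)
k=best.x
for x,rel,pt,gz in((-.034,-.1,0,.08),(-.04,-.12,0,.08),(-.034,-.1,.25,.08),(-.034,-.1,.5,.08),(-.08,-.3,0,.08),(-.16,-.5,0,.08)):
  R=fwd(yaw+rel,pt); q=ik(cw([x,0,.016+gz])+.011*R[:,2],R)
  if q is not None:
    print(x,rel,pt,np.round(q,2)); print([ (Rz(-yaw)@(p-[cx,cy,0])).round(3).tolist() for p in chain(q,k)[0]])
E
```

```text
2.5093959956647547 [ 0.3253  0.4236  0.3374  0.4323  0.0872 -1.5468 -0.031  -0.0508 -0.0578
  0.0122] 1.1936177587562837
-0.034 -0.1 0 [-0.42  1.14  0.22  2.44  2.4   1.76 -2.  ]
[[-0.665, -0.063, 0.325], [-0.292, -0.075, 0.528], [-0.24, -0.066, 0.505], [-0.384, -0.017, 0.204], [-0.399, -0.002, 0.158], [-0.103, 0.312, 0.158]]
-0.04 -0.12 0 [-0.24  1.1   0.02  2.43  2.44  1.86 -1.83]
[[-0.665, -0.061, 0.325], [-0.306, -0.005, 0.545], [-0.253, 0.005, 0.523], [-0.38, -0.011, 0.211], [-0.389, -0.002, 0.162], [-0.099, 0.318, 0.162]]
-0.034 -0.1 0.25 [ 0.88  1.37 -1.19  2.42  2.91  1.81 -0.49]
[[-0.673, -0.051, 0.325], [-0.582, 0.353, 0.419], [-0.531, 0.38, 0.411], [-0.401, 0.098, 0.28], [-0.373, 0.063, 0.257], [-0.086, 0.368, 0.15]]
-0.034 -0.1 0.5 [ 0.47  0.7  -0.68  2.42  2.46  1.19 -1.1 ]
[[-0.669, -0.053, 0.325], [-0.519, 0.153, 0.665], [-0.466, 0.174, 0.673], [-0.377, 0.06, 0.368], [-0.375, 0.029, 0.328], [-0.115, 0.305, 0.121]]
-0.08 -0.3 0 [-0.46  1.1   0.02  2.43  2.05  1.74 -1.92]
[[-0.665, -0.063, 0.325], [-0.302, -0.084, 0.546], [-0.249, -0.086, 0.524], [-0.374, -0.075, 0.211], [-0.389, -0.066, 0.163], [-0.161, 0.301, 0.163]]
-0.16 -0.5 0 [-0.52  1.09 -0.18  2.42  1.66  1.77 -1.91]
[[-0.665, -0.064, 0.325], [-0.305, -0.101, 0.549], [-0.253, -0.115, 0.529], [-0.379, -0.141, 0.217], [-0.394, -0.135, 0.169], [-0.244, 0.27, 0.169]]
```

```bash
cat > fit.py <<'E'
from h import *; from fk import *
import itertools,time
rng=np.random.default_rng(0); S=[]
o=get_obs();S.append((o["q"],o["ee_pos"],o["tcp_rot"]))
while len(S)<40:
    hd=rng.uniform(-1.5,1.5);pt=rng.uniform(0,1.57);p=np.array([*rng.uniform([.3,-.4],[.7,.4]),rng.uniform(.1,.4)]);R=fwd(hd,pt)
    q=ik(p,R)
    if q is not None:S.append((np.array(q),p,R))
def f(k,s,S): 
    out=[]
    for q,p,R in S:
        P,Q=chain(q*s,k);out.append(np.r_[P[-1]-p,.2*(Q-R).ravel()])
    return np.concatenate(out)
res=[]
for sg in itertools.product((1,-1),repeat=4):
    s=np.array([sg[0],1,sg[1],1,sg[2],1,sg[3]])
    for o1 in(-2.5,-.1):
      for o7 in(0,1.57,3.14,-1.57):
        r=least_squares(f,[.3,.4,.4,.25,o1,o7,0,0,0,0],args=(s,S[:8]),max_nfev=12);res.append((r.cost,tuple(s),r.x))
res.sort(key=lambda r:r[0])
for c,s,x in res[:3]:
    r=least_squares(f,x,args=(np.array(s),S));print(c,r.cost,s,r.x.round(4),np.abs(r.fun).max())
    if r is not None and c==res[0][0]: np.savez("k.npz",k=r.x,s=s)
print([np.round(q,2).tolist()+p.round(2).tolist() for q,p,R in S[:4]])
E
time python3 fit.py
```

```text
0.0029246370828312595 0.015929092614835043 (np.int64(-1), np.int64(1), np.int64(-1), np.int64(1), np.int64(-1), np.int64(1), np.int64(-1)) [ 2.773e-01  5.278e-01  4.579e-01  3.516e-01 -6.240e-02  1.531e+00
  1.000e-04  2.000e-03 -2.500e-03  1.200e-02] 0.04278863959690726
0.0029246370828312955 0.015929092614835126 (np.int64(-1), np.int64(1), np.int64(-1), np.int64(1), np.int64(-1), np.int64(1), np.int64(-1)) [ 2.773e-01  5.278e-01  4.579e-01  3.516e-01 -6.240e-02  1.531e+00
  1.000e-04  2.000e-03 -2.500e-03  1.200e-02] 0.04278863963166735
0.0029246370828324205 0.015929092614835022 (np.int64(-1), np.int64(1), np.int64(-1), np.int64(1), np.int64(-1), np.int64(1), np.int64(-1)) [ 2.773e-01  5.278e-01  4.579e-01  3.516e-01 -6.240e-02  1.531e+00
  1.000e-04  2.000e-03 -2.500e-03  1.200e-02] 0.04278863955449019
[[1.21, 0.48, 0.02, 1.56, -0.01, 1.11, -0.08, 0.17, -0.65, 0.2], [0.91, 0.34, 0.63, 2.03, -1.18, 1.64, -2.28, 0.32, -0.39, 0.34], [-0.79, 0.38, 1.3, 1.76, -0.98, 1.49, -2.77, 0.59, 0.03, 0.38], [0.96, 0.91, -0.08, 1.35, -1.34, 1.75, -2.44, 0.64, -0.37, 0.32]]
real	0m29.150s
user	0m28.398s
sys	0m0.088s
```

The kinematic fit is good to about 1–2 cm: wrist about 0.35 m behind the TCP, shoulder at z ≈ 0.28. That is enough to plan around the green look-alike. Next I'll open the door.

Run:
```python
from h import *
def st(t): o=get_obs();print(t,round(o["clock"],1),o["ee_pos"].round(3),"w",round(o["width"],4),"F",o["wrist_force"].round(1))
o=get_obs(); line_to(o["ee_pos"]+[0,0,.17],rate=.3)
command_gripper(.030,30)
move_pose(handle(0,.35),down(yaw)); st("above")
line_to(handle(0,.256),rate=.15); st("down")
if abs(get_obs()["wrist_force"]).max()<5:
    command_gripper(0.0,30); st("grip")
    for th in np.arange(.1,1.81,.17): line_to(handle(th,.256),down(yaw+th),rate=.12 if th<.3 else .2); st(round(th,2))
for i,c in enumerate(("scene","top")): cv2.imwrite(f"pics/c_{c}.png",snapshot(c))
cv2.imwrite("pics/c.png",np.hstack([cv2.resize(cv2.imread(f"pics/c_{c}.png")[:, 80:480],None,fx=1,fy=1) for c in("scene","top")]))
```

```text
above 9.3 [ 0.557 -0.044  0.35 ] w 0.0297 F [ 0.7  1.1 -0.6]
down 10.1 [ 0.557 -0.043  0.257] w 0.0301 F [-0.3 -0.1  0.1]
grip 10.7 [ 0.557 -0.043  0.256] w 0.0006 F [-0.3  0.1  0.1]
0.1 11.0 [ 0.539 -0.045  0.256] w 0.0007 F [ 0.1 -0.8  0.3]
0.27 11.4 [ 0.511 -0.051  0.256] w 0.0004 F [ 0.1 -0.6  0.2]
0.44 11.7 [ 0.483 -0.062  0.256] w 0.0003 F [-0.3 -0.6  0.6]
0.61 12.0 [ 0.458 -0.077  0.256] w 0.001 F [ 0.2 -0.2 -1.4]
0.78 12.4 [ 0.436 -0.096  0.256] w 0.0007 F [-0.1  1.1  0.4]
0.95 12.7 [ 0.417 -0.119  0.256] w 0.0005 F [-0.5  0.3 -0.1]
1.12 13.1 [ 0.403 -0.145  0.256] w 0.0007 F [ 0.3 -0.3  0.1]
1.29 13.4 [ 0.393 -0.172  0.256] w 0.0006 F [ 0.1 -0.2 -0.6]
1.46 13.8 [ 0.387 -0.202  0.256] w 0.0008 F [-0.2  0.4 -0. ]
1.63 14.1 [ 0.387 -0.231  0.256] w 0.0007 F [-0.5  0.5 -0.1]
1.8 14.4 [ 0.392 -0.26   0.256] w 0.0007 F [0.2 1.  0.6]
```

View pics/c.png

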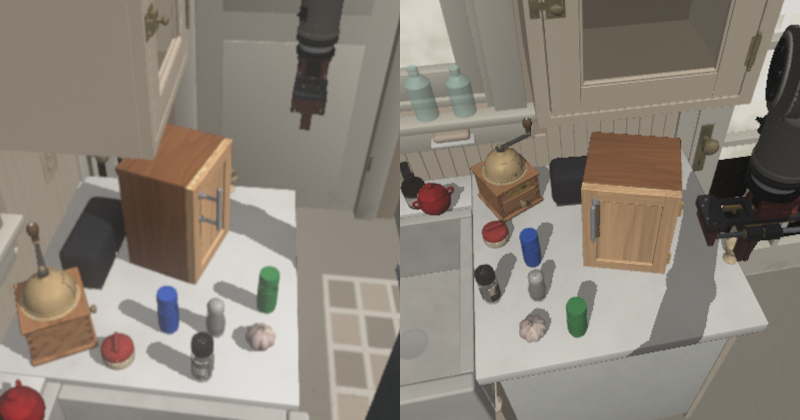

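Run:
```python
from h import *
o=get_obs();print(o["ee_pos"],o["q"].round(3),o["tcp_rot"].round(2),o["width"])
for c in("scene","top"):
    print(c,proj(c,[o["ee_pos"],handle(0),handle(1.8),[.167,-.654,.202]]).round(0).tolist(),[(d["p"],np.round(d["position"],3)) for d in landmark_of(c,"door_handle")])
    cv2.imwrite(f"pics/d_{c}.png",snapshot(c))
a=cv2.absdiff(cv2.imread("pics/d_top.png"),cv2.imread("pics/c_top.png"));print(a.max(),a.mean())
```

```text
[ 0.39180894 -0.259906    0.25597397] [ 1.04   0.132 -0.633  1.924  0.086  1.113  1.858] [[-1.    0.09 -0.  ]
 [ 0.09  1.    0.  ]
 [ 0.    0.   -1.  ]] 0.00045836433096362267
scene [[383.0, 136.0], [298.0, 195.0], [383.0, 138.0], [460.0, 81.0]] [(0.78, array([ 0.556, -0.042,  0.25 ]))]
top [[415.0, 262.0], [272.0, 211.0], [416.0, 264.0], [697.0, 358.0]] [(0.63, array([ 0.555, -0.044,  0.251]))]
116 1.1573823696145125
```

View pics/d_top.png

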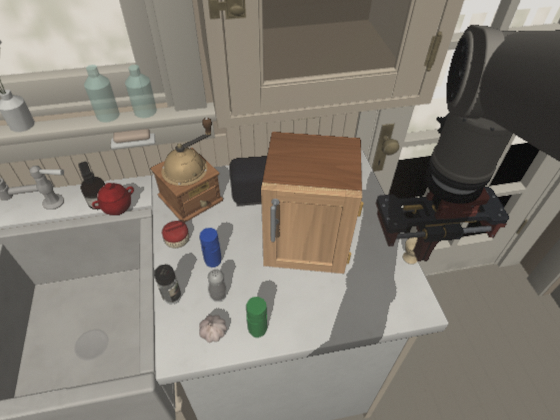

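Run:
```python
from h import *
out=[]
for c,(x,y) in(("scene",(265,150)),("top",(240,170))):
    im=cv2.imread(f"pics/d_{c}.png")[y:y+100,x:x+65]; im=cv2.resize(im,None,fx=6,fy=6,interpolation=cv2.INTER_CUBIC)
    for z in(.16,.177,.237,.25,.267):
        p=(proj(c,handle(0,z))[0]-[x,y])*6+3; cv2.circle(im,tuple(int(v) for v in p),3,(0,0,255),-1)
    out.append(im)
cv2.imwrite("pics/e.png",np.hstack(out))
```

```text
(no output)
```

View pics/e.png

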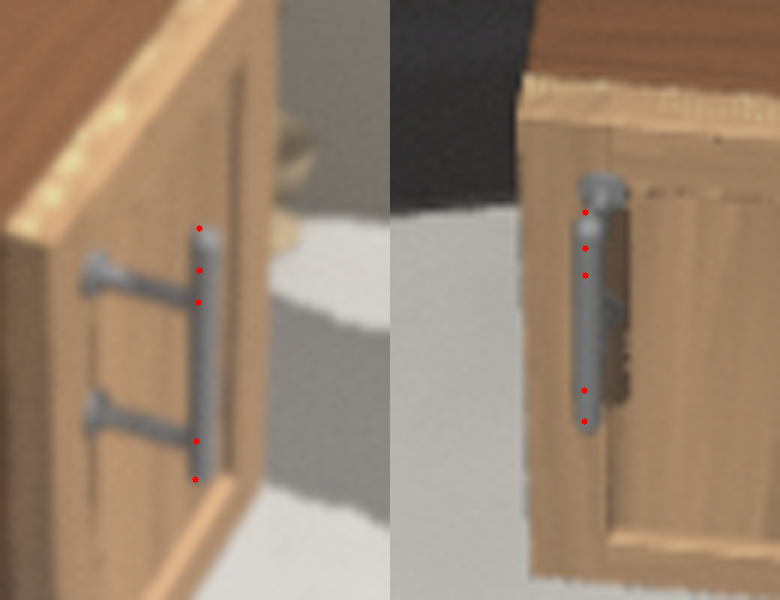

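The bar was missed: the gripper closed to 0. The overlay shows the bar a few mm nearer the robot and lower than modelled. I'll triangulate it, hover there with the fingers round it, and look close.

Run:
```python
from h import *
def tri(a,b): return least_squares(lambda P:np.r_[proj("scene",P)[0]-a,proj("top",P)[0]-b],[.555,-.045,.25]).x
T=tri((299.3,189.7),(273.5,207.3));B=tri((298.7,230),(272.8,241.3));print(T.round(4),B.round(4),handle(0).round(4))
line_to(get_obs()["ee_pos"]+[0,0,.1],rate=.3)
command_gripper(.034,30)
H=np.array([*(T+B)[:2]/2,0]); C["H"]=list(H[:2]); json.dump(C,open("cal.json","w"))
move_pose(H+[0,0,.35],down(yaw)); line_to(H+[0,0,.253],rate=.2)
o=get_obs();print(o["clock"],o["ee_pos"].round(4),o["wrist_force"].round(1))
out=[]
for c in("scene","top"):
    im=snapshot(c); cv2.imwrite(f"pics/f_{c}.png",im); u=proj(c,o["ee_pos"])[0].astype(int)
    for d in(0,.008): 
        p=proj(c,o["ee_pos"]-[0,0,d])[0]; 
    x,y=u-[40,55]; im=cv2.resize(im[y:y+110,x:x+80],None,fx=5,fy=5,interpolation=cv2.INTER_CUBIC)
    p=(proj(c,o["ee_pos"]-[0,0,.008])[0]-[x,y])*5+2; cv2.circle(im,tuple(int(v) for v in p),3,(0,0,255),-1); out.append(im)
cv2.imwrite("pics/f.png",np.hstack(out))
```

```text
[ 0.5544 -0.0452  0.2612] [ 0.5536 -0.0441  0.1579] [ 0.5566 -0.0431  0.25  ]
18.575 [ 0.5546 -0.0447  0.254 ] [-0.2  0.3  0.5]
```

View pics/f.png

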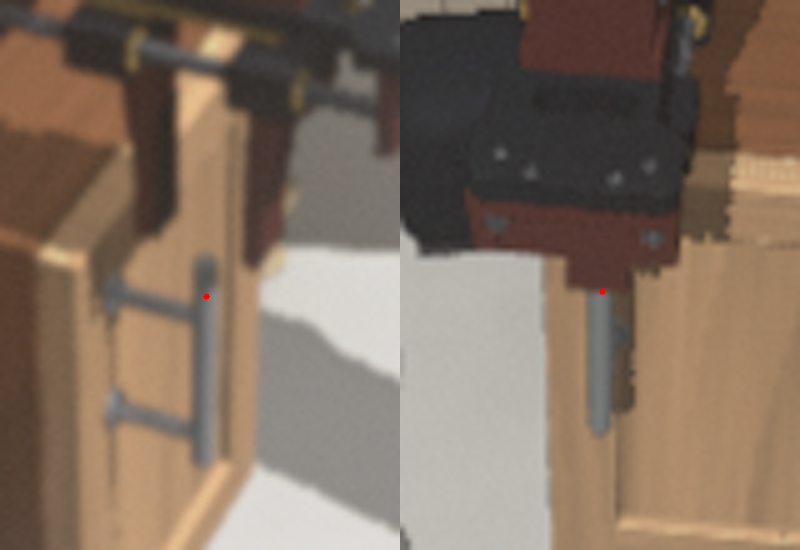

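In the scene view the fingertips end at about (152,235) and (265,268). That is roughly 20 mm above the predicted tip mark, just above the bar's top, which explains the empty grip. I'll quantify this and descend under force watch.

Run:
```python
from h import *
H=np.array([*C["H"],0]); o=get_obs(); e=o["ee_pos"]; tip=e-[0,0,.008]
us=proj("scene",e)[0].astype(int)-[40,55]; ut=proj("top",e)[0].astype(int)-[40,55]
a=us+np.array([208,251])/5; b=ut+np.array([200,290])/5
n=Rz(yaw)@np.array([-1,0,0])*.024
s=least_squares(lambda P:np.r_[proj("scene",P)[0]-a,proj("top",P+n)[0]-b],tip);print("tip seen",s.x.round(4),"nominal",tip.round(4),s.fun.round(1))
for z in(.248,.243,.238,.234):
    line_to(H+[0,0,z],rate=.1); f=get_obs()["wrist_force"]; print(z,f.round(1))
    if abs(f).max()>4: break
command_gripper(0,30); o=get_obs();print("w",o["width"],o["ee_pos"].round(4),o["wrist_force"].round(1),o["clock"])
```

```text
tip seen [ 0.5556 -0.0449  0.2702] nominal [ 0.5551 -0.0445  0.2468] [-1.1 -1.5 -0.5  1.7]
0.248 [ 0.3 -0.1 -0.9]
0.243 [ 0.2 -1.1  0.2]
0.238 [-0.2 -0.9 -0.4]
0.234 [ 0.2  0.2 -0.6]
w 0.008644917424065576 [ 0.5548 -0.0449  0.2341] [ 4.4  0.2 -2. ] 20.2083
```

Run:
```python
from h import *
H=np.array([*C["H"],0]); d=H-handle(0,0)
for th in np.arange(.1,1.81,.17):
    line_to(handle(th,.234)+d,down(yaw+th),rate=.1 if th<.3 else .2)
    o=get_obs();F=o["wrist_force"];print(round(th,2),round(o["width"],4),F.round(1),end=" ")
    if np.linalg.norm(F)>45 or o["width"]<.005: print("STOP");break
print(o["clock"])
im=np.hstack([snapshot(c)[:,80:480] for c in("scene","top")]); cv2.imwrite("pics/g.png",im)
```

```text
0.1 0.0081 [-4.8 -2.   4.9] 0.27 0.0087 [ 1.  -4.3  0.2] 0.44 0.0084 [ 3.4 -5.6 -1.7] 0.61 0.0087 [ 5.6 -8.1 -5. ] 0.78 0.0086 [ 7.4 -7.5 -7.6] 0.95 0.0087 [  9.9  -6.7 -10.2] 1.12 0.0086 [ 11.2  -6.9 -13.2] 1.29 0.0085 [ 13.   -3.4 -13.1] 1.46 0.0084 [ 12.9  -1.2 -11.5] 1.63 0.0085 [11.7  0.6 -9. ] 1.8 0.0084 [10.4  2.5 -6.9] 24.0083
```

View pics/g.png

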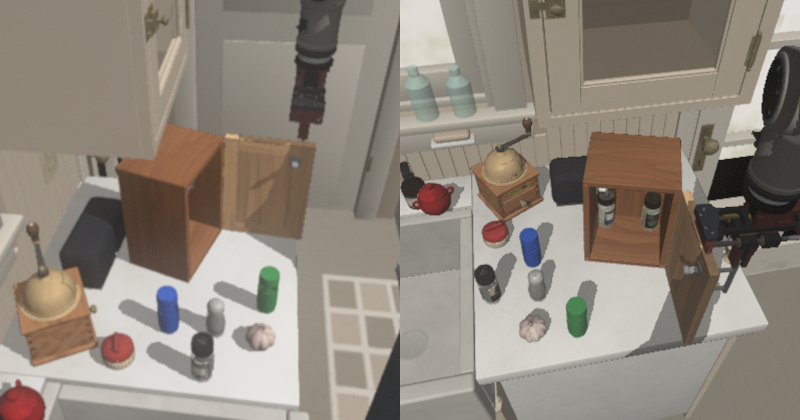

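The door is wide open, about 1.8 rad, with both back jars standing at top view (605,208) and (652,210). Next I'll release and plan the reorientation for the pick, checking joint paths with the fitted model.

Run:
```python
from h import *; from fk import *
command_gripper(.034,30); o=get_obs(); line_to(o["ee_pos"]+[0,0,.13],rate=.25)
o=get_obs();print(o["clock"],o["ee_pos"].round(3))
Z=np.load("k.npz");k,s=Z["k"],Z["s"]
q0=np.array(o["q"])
for hd in(-.7,):
 for fl in(1,-1):
  R=fwd(hd,0,fl)
  for back,z in((.10,.25),(.10,.08),(0,.08)):
    p=np.array([*JAR,z])+(.011-back)*R[:,2]; q=ik(p,R)
    if q is None: print(fl,back,z,None);continue
    q=np.array(q);print(fl,back,z,q.round(2))
    if z>.2: 
      for t in np.linspace(0,1,9): 
        P=chain((q0+t*(q-q0))*s,k)[0]; print("   ",P[-1].round(2),"wr",P[4].round(2),"el",P[1].round(2))
```

```text
25.375 [ 0.388 -0.263  0.363]
1 0.1 0.25 [-1.75  0.86  0.64  2.1   1.01  1.29 -1.1 ]
    [ 0.4  -0.25  0.35] wr [ 0.41 -0.25  0.7 ] el [ 0.01 -0.04  0.8 ]
    [ 0.42 -0.21  0.29] wr [ 0.47 -0.2   0.64] el [ 0.06 -0.08  0.8 ]
    [ 0.43 -0.15  0.23] wr [ 0.53 -0.1   0.57] el [ 0.13 -0.08  0.79]
    [ 0.44 -0.1   0.18] wr [0.55 0.01 0.49] el [ 0.2  -0.03  0.77]
    [ 0.44 -0.06  0.15] wr [0.54 0.14 0.42] el [0.24 0.05 0.75]
    [ 0.44 -0.01  0.13] wr [0.49 0.26 0.35] el [0.25 0.16 0.72]
    [0.45 0.05 0.14] wr [0.41 0.36 0.3 ] el [0.2  0.27 0.69]
    [0.45 0.12 0.18] wr [0.3  0.43 0.26] el [0.1  0.36 0.66]
    [0.44 0.23 0.23] wr [0.18 0.47 0.23] el [-0.05  0.41  0.62]
1 0.1 0.08 [-1.77  1.26  0.63  2.01  0.82  1.07 -1.22]
1 0 0.08 [-1.87  1.64  1.04  2.06  0.41  0.59 -0.84]
-1 0.1 0.25 [-1.11  0.73 -0.18  2.06  1.25  1.81  1.87]
    [ 0.4  -0.25  0.35] wr [ 0.41 -0.25  0.7 ] el [ 0.01 -0.04  0.8 ]
    [ 0.4  -0.2   0.31] wr [ 0.47 -0.18  0.65] el [ 0.05 -0.08  0.8 ]
    [ 0.4  -0.16  0.27] wr [ 0.51 -0.09  0.6 ] el [ 0.1  -0.09  0.79]
    [ 0.41 -0.12  0.25] wr [0.54 0.02 0.54] el [ 0.16 -0.07  0.78]
    [ 0.42 -0.08  0.23] wr [0.53 0.14 0.48] el [ 0.21 -0.03  0.76]
    [ 0.44 -0.03  0.23] wr [0.49 0.26 0.42] el [0.25 0.04 0.75]
    [0.46 0.04 0.23] wr [0.41 0.36 0.36] el [0.26 0.13 0.72]
    [0.46 0.13 0.24] wr [0.31 0.44 0.3 ] el [0.24 0.23 0.7 ]
    [0.45 0.24 0.25] wr [0.19 0.49 0.25] el [0.18 0.31 0.67]
-1 0.1 0.08 [-1.11  1.07 -0.18  1.97  1.26  1.76  1.63]
-1 0 0.08 [-0.78  1.09 -0.35  2.    1.52  1.88  1.63]
```

Run:
```python
from h import *; from fk import *
Z=np.load("k.npz");k,s=Z["k"],Z["s"]
line_to([.44,.05,.42],rate=.35)
R=fwd(-.7,0,-1); g=lambda back,z:np.array([*JAR,z])+(.011-back)*R[:,2]
q0=np.array(get_obs()["q"]); q=np.array(ik(g(.1,.25),R)); print(q0.round(2),q.round(2))
mz=min(chain((q0+t*(q-q0))*s,k)[0][-1][2] for t in np.linspace(0,1,20)); print("minz",mz)
if mz>.2:
    set_joints(q); command_gripper(.07,30); line_to(g(.1,.08),rate=.25)
    o=get_obs();print(o["clock"],o["ee_pos"].round(4),o["wrist_force"].round(1))
    out=[]
    for c in("scene","top"):
        im=snapshot(c); cv2.imwrite(f"pics/h_{c}.png",im); tip=o["ee_pos"]+.008*o["tcp_rot"][:,2]
        x,y=np.maximum(proj(c,tip)[0].astype(int)-[50,60],0); 
        if c=="scene": y=min(y,300)
        print(c,x,y)
        im=cv2.resize(im[y:y+120,x:x+100],None,fx=4,fy=4,interpolation=cv2.INTER_CUBIC)
        for P in(tip,[*JAR,0],[*JAR,.105]):
            p=(proj(c,P)[0]-[x,y])*4+2; cv2.circle(im,tuple(int(v) for v in p),3,(0,0,255),-1)
        out.append(im)
    cv2.imwrite("pics/h.png",np.hstack(out))
```

```text
[ 0.93 -0.   -1.14  1.69 -0.    1.46  1.28] [-1.11  0.73 -0.18  2.06  1.25  1.81  1.87]
minz 0.23751867161082976
30.3083 [0.4916 0.2467 0.0808] [-0.5 -0.3 -0.1]
scene 264 300
top 88 247
```

View pics/h.png

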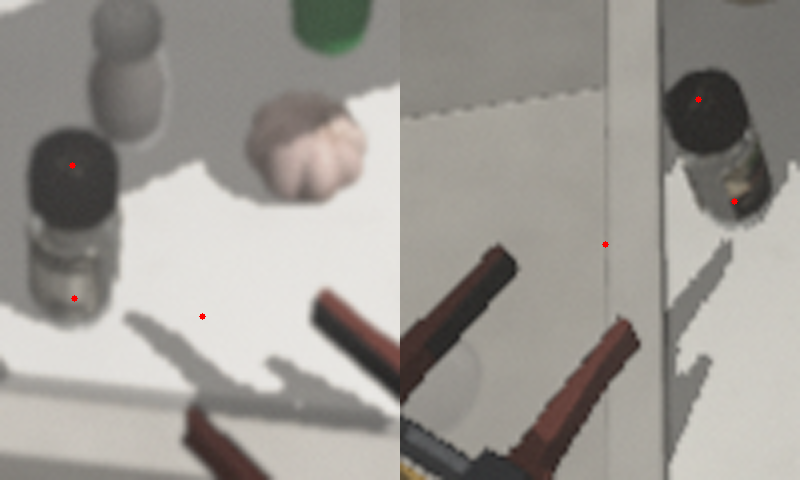

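Run:
```python
from h import *
o=get_obs();R=o["tcp_rot"];tip=o["ee_pos"]+.008*R[:,2]
a=np.array([264,300])+np.array([256,357])/4; b=np.array([88,247])+np.array([167,292])/4
s=least_squares(lambda P:np.r_[proj("scene",P)[0]-a,proj("top",P)[0]-b],tip);print(s.x.round(4),s.fun.round(1),"tool-frame err",(R.T@(s.x-tip)).round(4))
```

```text
[0.4732 0.2589 0.0816] [ 0.1  0.1  0.  -0.1] tool-frame err [ 0.0002  0.0028 -0.0299]
```

The tool frame error lies along the approach axis: the fingertips sit about 25–30 mm behind nominal, while height and lateral are fine. I'll correct for it, check the visible finger length against the body, then pick.

Run:
```python
from h import *
o=get_obs();R=o["tcp_rot"];t=np.array([.4732,.2589,.0816])
print("px for 80mm top",np.diff(proj("top",[t,t-.08*R[:,2]]),axis=0).round(1),"scene",np.diff(proj("scene",[t,t-.08*R[:,2]]),axis=0).round(1))
g=lambda back,z:np.array([*JAR,z])+(.037-back)*R[:,2]
line_to(g(0,.08),rate=.15); o=get_obs();print(o["clock"],o["wrist_force"].round(1))
command_gripper(.03,22); o=get_obs();print("w",o["width"],o["wrist_force"].round(1))
im=np.hstack([cv2.resize(snapshot(c)[y:y+150,x:x+130],None,fx=3,fy=3) for c,x,y in(("scene",220,270),("top",90,210))]); cv2.imwrite("pics/i.png",im)
```

```text
px for 80mm top [[-28.9  34.3]] scene [[36.9 33.7]]
31.4 [0.5 0.2 0.4]
w 0.04036564932406502 [0.1 0.1 0.4]
```

View pics/i.png

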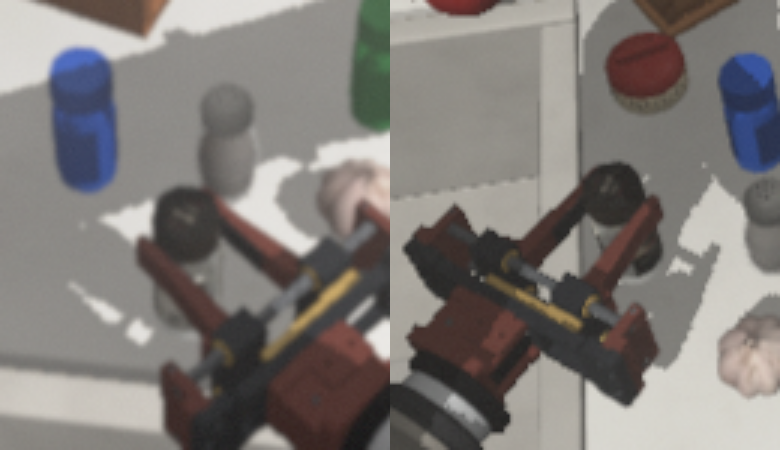

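The jar is held, width 40.4 mm. In the picture the pads sit round it and the gripper body is about 80 mm behind the tips, as specified. Now lift, and enter over the green jar.

```bash
cat >> h.py <<'E'
GO=.037
W=[(-.19,0,.22,-.7),(-.12,0,.19,-.5),(-.06,0,.18,-.25),(-.034,-.005,.16,-.08),(-.034,-.005,.0975,0)]
def wp(w):
    R=fwd(yaw+w[3],0,-1); return cw(w[:3])+GO*R[:,2],R
E
python3 - <<'E'
from h import *
def st(t): o=get_obs();print(t,round(o["clock"],1),o["ee_pos"].round(3),"w",round(o["width"],4),"F",o["wrist_force"].round(1),o["q"].round(2))
o=get_obs(); line_to(o["ee_pos"]+[0,0,.19],rate=.25); st("lift")
for w in W[:1]+W[1:4]:
    print(w,ik(*wp(w)) is not None)
try:
    for i,w in enumerate(W[:4]): line_to(*wp(w),rate=.2 if i<2 else .12); st(i)
except Exception as e: print(repr(e))
im=np.hstack([cv2.resize(snapshot(c)[y:y+200,x:x+160],None,fx=2.5,fy=2.5) for c,x,y in(("scene",190,120),("top",210,140))]); cv2.imwrite("pics/j.png",im)
E
```

```text
lift 33.0 [0.588 0.165 0.269] w 0.0403 F [ 0.2 -0.2 -1.2] [-0.98  0.67 -0.05  2.11  1.44  1.65  1.92]
(-0.19, 0, 0.22, -0.7) True
(-0.12, 0, 0.19, -0.5) True
(-0.06, 0, 0.18, -0.25) False
(-0.034, -0.005, 0.16, -0.08) True
0 34.7 [ 0.502 -0.121  0.22 ] w 0.0405 F [ 0.6  0.9 -1.9] [-0.72  0.73  0.02  2.42  1.43  1.55  1.56]
1 35.2 [ 0.574 -0.139  0.19 ] w 0.0403 F [-0.2  0.1 -1.4] [-0.53  0.81 -0.    2.43  1.8   1.59  1.47]
2 36.1 [ 0.637 -0.15   0.18 ] w 0.0407 F [-0.9 -0.6 -1.9] [-0.02  0.85 -0.31  2.43  2.34  1.82  1.65]
3 36.6 [ 0.663 -0.158  0.16 ] w 0.0404 F [ 0.5  0.2 -0.1] [ 0.13  0.91 -0.28  2.43  2.7   1.82  1.69]
```

View pics/j.png

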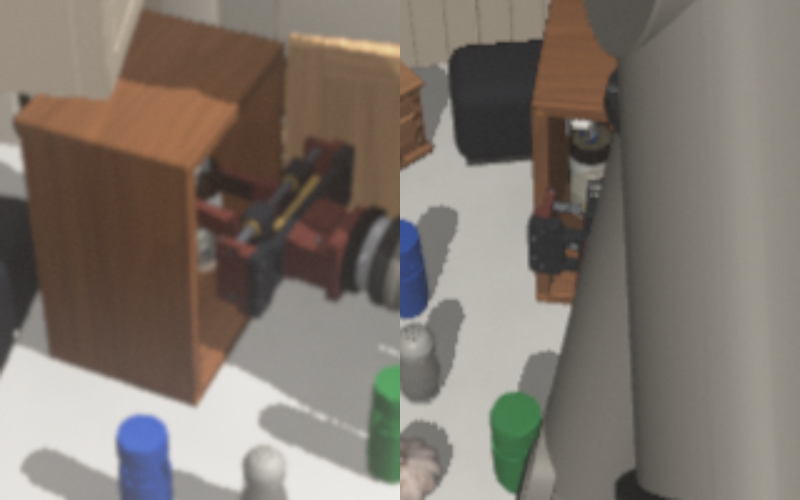

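The jar is inside the opening in the gripper, clear of the frame, and nothing has been touched. I'll lower it with force watch, release and back out along the same path.

Run:
```python
from h import *
def st(t): o=get_obs();print(t,round(o["clock"],1),o["ee_pos"].round(3),"w",round(o["width"],4),"F",o["wrist_force"].round(1))
x,y,_,_=W[4]
line_to(*wp((x,y,.12,-.03)),rate=.12); st("mid")
for z in(.104,.1,.097,.094):
    line_to(*wp((x,y,z,-.02)),rate=.06); st(z)
    if get_obs()["wrist_force"][2]>3: break
command_gripper(.064,22); st("open")
line_to(*wp((x,y,.12,-.03)),rate=.12)
for i in(3,2,1,0): line_to(*wp(W[i]),rate=.2); st(i)
snapshot("top");print([(round(d["p"],2),np.round(d["position"],3)) for d in landmark_of("top","jar")], cw([x,y,.016]).round(3))
snapshot("scene");print([(round(d["p"],2),np.round(d["position"],3)) for d in landmark_of("scene","jar")])
```

```text
mid 37.2 [ 0.664 -0.156  0.12 ] w 0.0405 F [ 0.2 -0.1 -0.5]
0.104 37.6 [ 0.664 -0.156  0.104] w 0.0405 F [-0.3  0.7 -1.5]
0.1 37.8 [ 0.664 -0.156  0.1  ] w 0.0402 F [ 0.6 -0.9 -1.2]
0.097 38.1 [ 0.664 -0.156  0.097] w 0.0401 F [-0.4  0.9 -1.3]
0.094 38.3 [ 0.664 -0.156  0.096] w 0.0405 F [-2.1  0.3  6. ]
open 38.9 [ 0.664 -0.156  0.094] w 0.0639 F [-0.3  0.7  0.3]
3 39.6 [ 0.663 -0.158  0.16 ] w 0.0642 F [-0.5 -0.4 -0.7]
2 40.0 [ 0.638 -0.15   0.179] w 0.064 F [ 0.1 -0.2 -0.7]
1 40.6 [ 0.575 -0.14   0.19 ] w 0.064 F [-0.4 -0.7  0.3]
0 41.2 [ 0.502 -0.124  0.22 ] w 0.0642 F [ 0.4 -0.2 -0.4]
[(0.67, array([ 0.631, -0.144,  0.013]))] [ 0.629 -0.144  0.016]
[(0.81, array([ 0.629, -0.147,  0.016])), (0.78, array([ 0.448,  0.012, -0.004])), (0.6, array([ 0.64 ,  0.088, -0.007])), (0.56, array([ 0.561, -0.219,  0.25 ]))]
```

The jar was placed on floor contact, and both cameras' networks put its foot at about (0.630,-0.145,0.015), as planned. Next I'll go back to tool-down and regrip the handle.

Run:
```python
from h import *; from fk import *
def st(t): o=get_obs();print(t,round(o["clock"],1),o["ee_pos"].round(3),"w",round(o["width"],4),"F",o["wrist_force"].round(1),o["q"].round(2))
Z=np.load("k.npz");k,s=Z["k"],Z["s"]
try: line_to(get_obs()["ee_pos"]+[-.03,.06,.17],rate=.3)
except Exception as e: print(repr(e)); line_to(get_obs()["ee_pos"]+[0,.12,.14],rate=.3)
st("up")
q0=np.array(get_obs()["q"]); q=np.array([.93,0,-1.14,1.69,0,1.46,1.28]);
P=[chain((q0+t*(q-q0))*s,k)[0] for t in np.linspace(0,1,9)]
for p in P: print(p[-1].round(2),p[4].round(2),p[1].round(2))
```

```text
up 42.1 [ 0.472 -0.064  0.389] w 0.0639 F [-0.7 -0.8 -0.2] [-0.32  0.33 -0.62  2.35  1.34  1.9   2.01]
[ 0.44 -0.04  0.39] [0.27 0.27 0.39] [0.18 0.05 0.78]
[ 0.41 -0.08  0.37] [0.32 0.25 0.43] [0.16 0.02 0.78]
[ 0.38 -0.09  0.35] [0.36 0.23 0.47] [ 0.14 -0.01  0.79]
[ 0.36 -0.09  0.33] [0.39 0.21 0.51] [ 0.12 -0.03  0.79]
[ 0.35 -0.07  0.32] [0.42 0.18 0.56] [ 0.09 -0.04  0.8 ]
[ 0.36 -0.04  0.32] [0.44 0.15 0.61] [ 0.07 -0.04  0.8 ]
[ 0.38 -0.01  0.34] [0.45 0.11 0.66] [ 0.04 -0.04  0.8 ]
[0.41 0.02 0.36] [0.45 0.08 0.71] [ 0.02 -0.03  0.8 ]
[0.45 0.06 0.4 ] [0.45 0.06 0.75] [ 0.01 -0.01  0.81]
```

Run:
```python
from h import *
def st(t): o=get_obs();print(t,round(o["clock"],1),o["ee_pos"].round(3),"w",round(o["width"],4),"F",o["wrist_force"].round(1));return o
set_joints([.93,0,-1.14,1.69,0,1.46,1.28]); d=np.array([*C["H"],0])-handle(0,0)
command_gripper(.034,30)
line_to(handle(1.8,.38)+d,down(yaw+1.8),rate=.35); st("above")
for z in(.28,.25,.234):
    line_to(handle(1.8,z)+d,rate=.2); 
    if abs(st(z)["wrist_force"]).max()>6: raise SystemExit
command_gripper(0,30); o=st("grip")
if o["width"]>.005:
    for th in (1.63,1.46,1.29,1.12,.95,.78,.61,.44,.27,.15,.08,.03,0):
        line_to(handle(th,.234)+d,down(yaw+th),rate=.1 if th<.3 else .2); o=st(th)
        if np.linalg.norm(o["wrist_force"])>45: break
```

```text
above 45.3 [ 0.39  -0.261  0.38 ] w 0.0341 F [0.3 0.8 0.2]
0.28 45.9 [ 0.39  -0.263  0.281] w 0.034 F [ 0.3 -0.   0.2]
0.25 46.2 [ 0.389 -0.263  0.251] w 0.0338 F [ 0.2  0.7 -0.1]
0.234 46.5 [ 0.389 -0.263  0.235] w 0.0343 F [0.3 0.3 0.1]
grip 47.0 [ 0.389 -0.263  0.234] w 0.0086 F [0.1 0.9 3.2]
1.63 47.3 [ 0.384 -0.234  0.234] w 0.0081 F [-1.8 -0.5  3.6]
1.46 47.7 [ 0.384 -0.204  0.234] w 0.0082 F [-3.5 -0.1  6.8]
1.29 48.0 [ 0.389 -0.175  0.234] w 0.0085 F [-4.8  1.3  9.8]
1.12 48.3 [ 0.398 -0.146  0.234] w 0.0087 F [-6.9  2.9 12.3]
0.95 48.7 [ 0.413 -0.12   0.234] w 0.0084 F [-7.7  6.3 12.9]
0.78 49.0 [ 0.432 -0.096  0.234] w 0.0085 F [-8.6  7.3 12.4]
0.61 49.4 [ 0.455 -0.075  0.234] w 0.0087 F [-6.8  8.  11.3]
0.44 49.7 [ 0.48  -0.059  0.234] w 0.0084 F [-4.4  8.9  8.8]
0.27 50.2 [ 0.508 -0.048  0.234] w 0.0085 F [-3.1  9.6  5.5]
0.15 50.5 [ 0.529 -0.043  0.234] w 0.0088 F [-2.1 10.5  5.7]
0.08 50.8 [ 0.54  -0.041  0.234] w 0.0088 F [-5.7  9.7  7.5]
0.03 51.1 [ 0.55  -0.04   0.235] w 0.0086 F [ 0.5 11.6  1.7]
0 51.3 [ 0.556 -0.04   0.235] w 0.0081 F [ 4.8 10.4  1.1]
```

Run:
```python
from h import *
def st(t): o=get_obs();print(t,round(o["clock"],1),o["ee_pos"].round(3),"w",round(o["width"],4),"F",o["wrist_force"].round(1));return o
command_gripper(.024,30); o=st("open"); p=o["ee_pos"].copy(); n=Rz(yaw)@np.array([1,0,0])
for m in(.004,.006,.008,.010,.012):
    line_to(p+m*n,rate=.05); o=st(m)
    if o["wrist_force"]@n<-9: break
line_to(p,rate=.1); line_to(p+[0,0,.14],rate=.25); st("up")
line_to([.40,-.30,.40],rate=.35); st("away")
for c in("scene","top"): 
    for t in("jar","shaker","garlic","timer","door_handle"):
        if t=="jar": im=snapshot(c); cv2.imwrite(f"pics/k_{c}.png",im)
        print(c,t,[(round(d["p"],2),np.round(d["position"],3).tolist()) for d in landmark_of(c,t)])
cv2.imwrite("pics/k.png",np.hstack([cv2.imread(f"pics/k_{c}.png")[:,80:480] for c in("scene","top")]))
```

```text
open 51.8 [ 0.554 -0.045  0.234] w 0.0244 F [-0.7 -0.6 -0.9]
0.004 52.0 [ 0.558 -0.047  0.234] w 0.0239 F [-0.7  0.7 -0.6]
0.006 52.3 [ 0.56  -0.047  0.234] w 0.0239 F [-0.7  0.3  0.1]
0.008 52.5 [ 0.561 -0.048  0.234] w 0.024 F [0.1 0.5 0.3]
0.01 52.8 [ 0.562 -0.048  0.234] w 0.0238 F [-6.1  1.9  4. ]
0.012 53.0 [ 0.562 -0.048  0.233] w 0.0243 F [-11.8   2.7   7.3]
up 54.0 [ 0.553 -0.046  0.372] w 0.0235 F [ 0.  -0.2 -0.6]
away 55.0 [ 0.401 -0.298  0.399] w 0.0236 F [ 0.7 -0.5 -0.4]
scene jar [(0.82, [0.448, 0.01, -0.002])]
scene shaker [(0.76, [0.543, 0.082, -0.001])]
scene garlic [(0.87, [0.455, 0.103, -0.0])]
scene timer [(0.84, [0.726, 0.17, -0.0]), (0.21, [0.554, -0.046, 0.249])]
scene door_handle [(0.94, [0.556, -0.044, 0.249])]
top jar [(0.74, [0.459, 0.107, 0.001]), (0.69, [0.645, 0.083, 0.001]), (0.68, [0.546, 0.087, -0.003]), (0.65, [0.447, 0.008, 0.002])]
top shaker [(0.61, [0.547, 0.088, -0.005])]
top garlic [(0.9, [0.454, 0.107, 0.002]), (0.57, [0.731, 0.167, 0.003])]
top timer []
top door_handle [(0.72, [0.557, -0.042, 0.248])]
```

View pics/k.png

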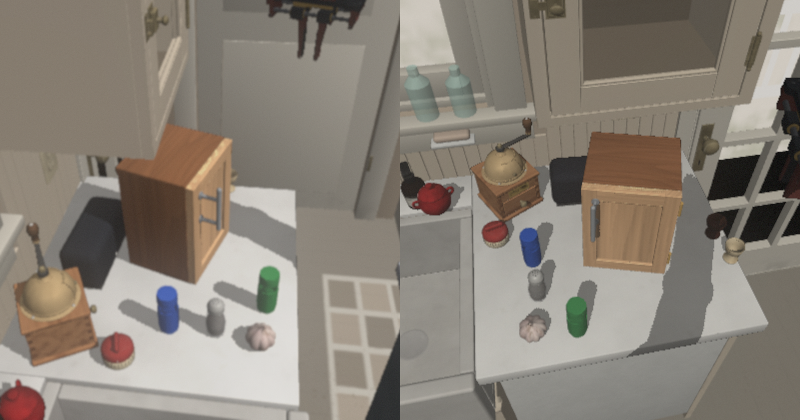

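The door is flush shut with the handle at (0.556,-0.043), as at the start. Shaker, garlic, timer and the look-alikes are where they were, and the arm is clear.

Run:
```python
from rig import *
hand_in(); print(get_obs()["clock"])
```

```text
the job is handed in; nothing more can be done
the job is handed in; nothing more can be done
```

I put the jar back in the cupboard and shut the door past its catch, then handed the job in at about 55 s of the 72 s allowed.

- **Door opening:** The first grip missed the handle because the fingertips sat about 25 mm behind the nominal tool frame. That empty attempt touched nothing. I measured the offset from the pictures, corrected for it, and pulled the door open to about 1.8 rad.
- **Jar:** I picked it up level, carried it over the green look-alike and lowered it until it touched the cupboard floor. After release, both cameras' networks put its foot at about (0.630, -0.145, 0.015), against a planned (0.629, -0.144, 0.016).
- **Door closing:** I swung the door shut by its handle, then pressed it until it resisted with about 12 N. Wrist forces stayed around 20 N or less at every check.
- **Last checks:** The final pictures show the door flush, with the handle back where it was at the start within 1–2 mm. The shaker, garlic, timer and the blue and green jars had not moved.

With the door shut, I could not see the placed jar or the two back jars. The back jars looked upright with the door open, and I felt no contact near them. In the last top picture the network missed the timer and reported the shaker and garlic as jars, but the picture itself and the scene camera showed all three in place.

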